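Turn the sole board cork side up and lock it

ROBOT

A 6-joint arm with a two-finger parallel gripper is mounted at the origin on the work surface. World frame = base frame: x ahead of the robot, y to its left, z up, the work surface at z = 0. Lengths are in m, angles in rad, forces in N, time in s.
With the tool pointing down it reaches from about 0.25 to 0.85 m from the base axis. Payload 12.5 kg.
Tool frame: the origin (TCP) lies midway between the tips of the shut fingers; the grasp point (between the pads) lies 19 mm behind it; z points along the fingers, y is the line along which they close (so a half turn about z gives the same grasp; the last joint's range is limited). The gripper opens to 93 mm and grips with 3 to 60 N. Pads are 15 mm wide; open, the fingers measure 128 mm over their backs; the gripper's body (75 mm by 188 mm) begins 65 mm behind the grasp point.
Start: joints at [1.113, 0.351, 1.652, -0, 1.139, -0.085], TCP at [0.2, 0.512, 0.219] pointing down, gripper open.
Joint ranges: [-2.75, 2.75], [-0.79, 2.1], [0.01, 2.65], [-1.57, 4.71], [0.07, 3.14], [-2.87, 2.87]. Speed limits (rad/s): [2.22, 2.22, 2.79, 3.14, 3.14, 3.14].

INTERFACE

Orientations are given as a 3x3 rotation matrix whose columns are the frame's x, y, z axes.
In Python, from bench import sensors, snapshot, env gives the robot as it stands.
- The arm moves only by the tool play_rows, never from a script. Its argument "steps" is a list of rows, each a list of 2 entries, a list of its own where there are three numbers: the shift along the tool's x, y, z in cm, then the turn, a rotation vector about the tool's x, y, z in degrees. In form: [[[tx, ty, tz], [ax, ay, az]], ...]. A call has exactly 10 rows; each row is the pose to reach, as a shift and turn from the pose commanded when the call began, along the tool's axes at that moment; what a row does not reach only later rows make up. A row lasts 1/12 s, in which the tool goes at most 41.7 mm and 7.16 degrees, less where a joint would pass 70% of its speed; a pose out of reach is approached as far as the arm can. A call with a gripper value outside its range is refused whole. "hand" is the gripper command: -1 is shut, 1 is fully open, values between are in proportion, set as the call begins (left out, the last holds). The fingers move at their own pace and stop on an object; "grip_force" is the grip in N (left out, the last holds). Time passes only in rows, so rows that repeat a pose let the fingers close, or fill a call up. It gives the time, the measured TCP pose, the force, the opening and the grip force at its end, in the units of the state.
- sensors.get_state(): the state, without advancing time (a new reading comes with each control period).
- snapshot(name): name is "scene" or "top"; returns a dict with "pixels" (480x640x3 uint8, red, green, blue), "K" (3x3 intrinsics, pixels), "cam_to_world" (4x4, takes a point from camera to world coordinates). Camera axes: x right, y up, looking along -z (the intrinsics and any distortion apply to the point x, -y, -z); pixel columns grow to the right and rows downward; lengths in m; the calibration is good to about 2 mm. A picture is of the moment at which its call begins. There is no depth.
- env.close_job(): hands the job in; it is judged then, once.
The state is a dict: "t": time; "joints": joint angles; "qd": joint speeds; "joint_efforts": joint torques, N m; "tool_pos": TCP position; "tool_rot": TCP orientation; "wrist_force": force on the tool from outside, world axes, zero at the start; "ft_torque": the same for the moment, N m; "finger_gap": finger opening in m; "finger_force": force on a finger pad.
Only numpy, scipy, OpenCV 4.12 (cv2) and the standard library are available. Lean on these libraries where they do the work, as an engineer would, in place of code of your own. Each camera call takes 0.05 s, during which the arm holds its last target. There are 200 camera calls.

TASK

The sole board in the turnover frame is clamped with its cork-filled side underneath. Loosen the clamp knob on the taller post by turning it anticlockwise to its stop, swing the board over the top by its bar handle until the cork side faces up and the board is level, then, with the board level, turn the knob clockwise fully to its stop so that the board is locked there. Do not shift the tools and materials lying around the frame.

Things in the scene. Friction and masses are not known exactly. Their poses are not given: they have to be found in the camera images.
- frame: Teal turnover frame fixed to the table. Origin: underside centre; y along the turning axis, towards the taller post. Base plate 160 (x) x 300 (y) x 12 mm. Posts 24 mm thick: at y = +130 mm (x -25 to 45, top 175 mm above the table; knob on it at x = +25) and at y = -130 mm (x -25 to 25, top 152). Turning axis along y, x = 0, 130 mm above the table.
- board (a joint): Angle of the board, rad: 0 = level, cork down, bar handle on the frame's +x side; grows as the bar goes up, over the top (1.571) and down on the -x side; 3.142 = level, cork up. Stops -0.6 and 3.75; starts -0.35 to 0.45. Unclamped, the hinge is a little stiff (0.15 Nm, about 1.5 N at the bar) and stays where it is left.
- bar_mid (a point): Middle of the bar handle on the board's long edge: round steel bar, 10 mm diameter, 150 mm long, parallel to the turning axis and 100 mm from it, carried by a 10 mm arm at each end. Free gap of 58 mm from the bar's centre to the board's edge. Turns with the board: x points away from the turning axis, y along the bar (as the frame's y).
- cork_face (a point): Middle of the cork side, 19 mm from the turning axis; z points into the board (straight down when cork up and level). The board: plywood 84 x 214 x 14 mm, centred on the axis; one side carries a sole 198 x 77 mm filled with cork, the other two dark wooden battens.
- lock_knob (a joint): Angle of the clamp knob about its vertical axis, rad: 0 = loose stop; grows clockwise seen from above; 1.5 = tight stop. It begins to clamp the board at about 0.8, firmly from about 1.3, is stiffer to turn there (up to about 0.4 Nm; 0.12 Nm when loose) and stays where it is left. Starts tight, 1.36 to 1.5.
- knob_grip (a point): Grip point on the knob's axis, 215 mm above the table, on the taller post. Black plastic bar 62 mm long, 16 wide, 28 high (195 to 223 mm above the table) on a round steel hub of 30 mm diameter. The point's y lies along the bar: at joint value 0 along the frame's y, at 1.5 nearly across it.
- glue_jar: Bystander: amber glass jar, 72 mm diameter, 100 mm high, beside the taller post. Origin: centre of its underside.
- scraper: Bystander: spatula 200 mm long lying on the frame's base plate under the board. Origin: about its middle, underside; lies along its x.
- shoe_last: Bystander: wooden shoe last, 200 mm long, 85 mm high, beyond the frame. Origin: underside.
- hammer: Bystander: hammer 240 mm long lying beyond the frame. Origin: underside.
- outsole_a: Bystander: leather outsole 205 mm long, 8 mm thick, lying flat beside the lower post. Origin: underside.
- filler_tin: Bystander: steel tin, 84 mm diameter, 110 mm high, beside the lower post. Origin: centre of its underside.
- cork_block: Bystander: cork block 50 x 90 x 22 mm beyond the frame. Origin: underside.
- brush: Bystander: brush 180 mm long lying near the taller post. Origin: underside.

How it is judged:
By the outcome, as a careful person would: the job done as asked, in the order asked, and still so for the second after the job is handed in, with the robot touching nothing.
It also fails if it takes over 72 s, if anything falls off the work surface, if the arm or the gripper's body presses on something with over 40 N, if the wrist force passes 120 N, or if a joint passes its speed limit or range.

## Working session

There is one attempt and no reset: what is moved stays moved. The work goes in short steps, Python scripts to look and compute and a tool call to move; the robot and the scene stay as the last step left them, time stands still between calls to the robot, and variables do not carry over. Pictures are saved under pics/ and viewed, at most 10 in all, crops included, and the job is handed in when it is done.

Besides the shell and the picture viewer there is one more tool, called by a JSON object that holds its "api" and its "payload". play_rows: Moves the arm, as the interface text tells. Its arguments: {"type":"object","properties":{"steps":{"type":"array","items":{"type":"array"}},"hand":{"type":"number"},"grip_force":{"type":"number"}},"required":["steps"]}

```bash
mkdir -p pics; ls
python3 - <<'E'
from bench import sensors, snapshot
import cv2, numpy as np
for n in("scene","top"):
    s=snapshot(n); cv2.imwrite(f"pics/{n}0.png",s["pixels"][:,:,::-1]); np.savez(f"pics/{n}0.npz",**{k:np.array(v) for k,v in s.items()})
    print(n,s.keys(),np.round(s["K"],1).tolist(),np.round(s["cam_to_world"],3).tolist())
st=sensors.get_state(); print(st)
E
```

```text
pics
scene dict_keys(['pixels', 'K', 'cam_to_world']) [[558.2, 0.0, 320.6], [0.0, 558.2, 246.2], [0.0, 0.0, 1.0]] [[-0.226, -0.677, 0.701, 1.586], [0.974, -0.143, 0.175, 0.267], [-0.018, 0.722, 0.691, 1.129], [0.0, 0.0, 0.0, 1.0]]
top dict_keys(['pixels', 'K', 'cam_to_world']) [[537.5, 0.0, 318.2], [0.0, 537.5, 244.3], [0.0, 0.0, 1.0]] [[-0.028, 0.996, -0.08, 0.498], [-1.0, -0.028, 0.009, 0.024], [0.007, 0.081, 0.997, 1.238], [0.0, 0.0, 0.0, 1.0]]
{'t': 0.1, 'joints': array([ 1.11341619e+00,  3.51146339e-01,  1.65233026e+00,  2.08715246e-05,
        1.13909901e+00, -8.46292814e-02]), 'qd': array([ 0.00013875, -0.00128241, -0.00291245,  0.00032564, -0.00154645,
        0.00115975]), 'joint_efforts': array([-3.23715703e-04, -4.98034787e+01, -2.85706133e+01,  6.99338433e-02,
        2.38547620e-02,  3.59442208e-05]), 'tool_pos': array([0.20015406, 0.51197117, 0.21818633]), 'tool_rot': array([[-9.31325859e-01,  3.64186683e-01, -4.51080384e-04],
       [ 3.64186948e-01,  9.31325455e-01, -8.73548642e-04],
       [ 1.01967861e-04, -9.77836028e-04, -9.99999517e-01]]), 'wrist_force': array([-0.03629073, -0.60795091, -0.59250397]), 'ft_torque': array([0.0085199 , 0.01771633, 0.03910522]), 'finger_force': 0.0, 'finger_gap': 0.09301443128338}
```

View pics/scene0.png

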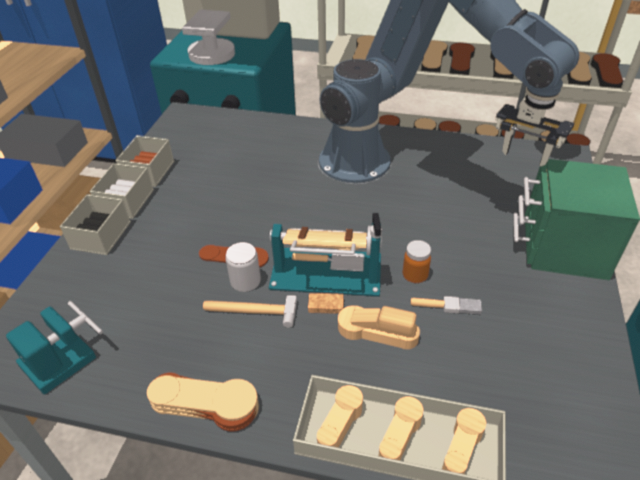

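View pics/top0.png

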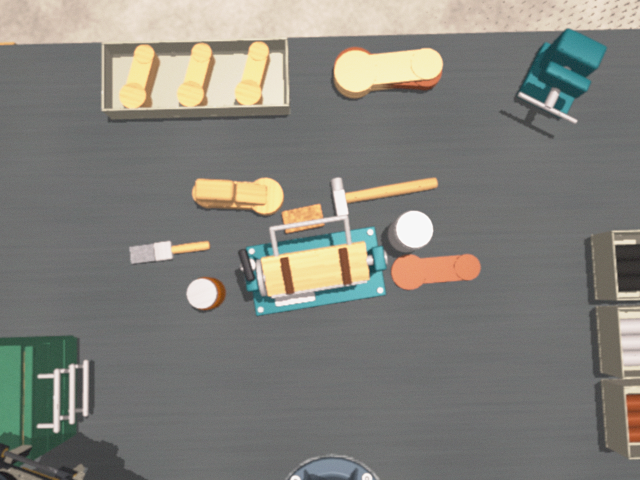

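The scene view shows the frame at about (328,258). In the top view the frame is centred at about (317,270), with the knob at (247,265) and the bar on the far side (+x) at about (310,222). Next I'll measure them.

```bash
cat > h.py <<'E'
import numpy as np, cv2
def load(n): return np.load(f"pics/{n}.npz")
def ray(s,px):
    M=s["cam_to_world"];K=s["K"]
    u,v=px; d=np.array([(u-K[0,2])/K[0,0],-(v-K[1,2])/K[1,1],-1.])
    return M[:3,3],M[:3,:3]@d
def onz(s,px,z):
    o,d=ray(s,px); return o+d*(z-o[2])/d[2]
def proj(s,p):
    M=s["cam_to_world"];K=s["K"]; c=M[:3,:3].T@(np.asarray(p)-M[:3,3])
    return np.array([K[0,0]*c[0]/-c[2]+K[0,2],K[1,1]*-c[1]/-c[2]+K[1,2]])
def shoot(n,f):
    from bench import snapshot
    s=snapshot(n); s={k:np.array(v) for k,v in s.items()}; np.savez(f"pics/{f}.npz",**s); return s
def crop(s,f,x0,y0,x1,y1,k):
    im=s["pixels"][y0:y1,x0:x1,::-1]; cv2.imwrite(f"pics/{f}.png",cv2.resize(im,None,fx=k,fy=k,interpolation=cv2.INTER_CUBIC))
E
python3 - <<'E'
from h import *
t=load("top0");s=load("scene0")
a=cv2.resize(t["pixels"][205:325,230:400,::-1],None,fx=4,fy=4,interpolation=cv2.INTER_CUBIC)
b=cv2.resize(s["pixels"][205:300,260:395,::-1],None,fx=4,fy=4,interpolation=cv2.INTER_CUBIC)
cv2.imwrite("pics/tc.png",a);cv2.imwrite("pics/sc.png",b)
hsv=cv2.cvtColor(t["pixels"],cv2.COLOR_RGB2HSV)
m=cv2.inRange(hsv,(80,100,40),(100,255,255)); m[:, :230]=0;m[:,400:]=0;m[:205]=0;m[330:]=0
r=cv2.minAreaRect(cv2.findNonZero(m)); c=cv2.boxPoints(r); print(r)
for q in c: print(q,onz(t,q,.012)[:2].round(4))
E
```

```text
((314.9296569824219, 270.63934326171875), (69.59548950195312, 141.6470184326172), 80.7538833618164)
[239.43518 247.67332] [0.5946 0.193 ]
[379.24182 224.91411] [ 0.6381 -0.1287]
[390.42413 293.60535] [ 0.4803 -0.1482]
[250.6175  316.36456] [0.438  0.1703]
```

View pics/tc.png

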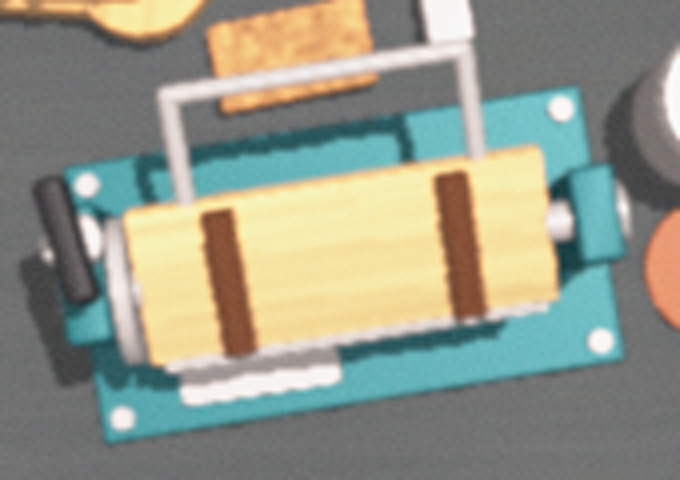

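View pics/sc.png

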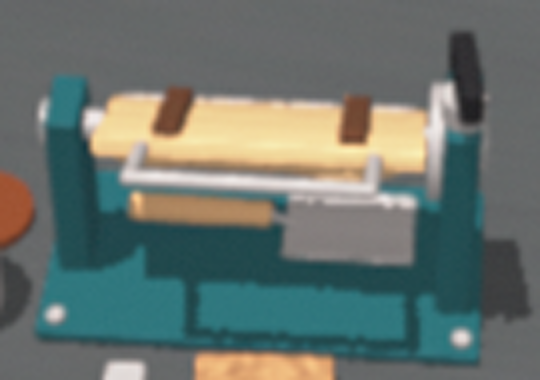

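The crops show the frame bolts at (86,184), (561,108), (601,341) and (122,417). The bar handle corners are at (170,94) and (465,47), and the knob bar runs from (47,185) to (85,297). In the scene crop the bar ends are at (128,178) and (374,188).

Run:
```python
from h import *
t=load("top0");s=load("scene0")
T=lambda x,y:((x+.5)/4-.5+230,(y+.5)/4-.5+205)
S=lambda x,y:((x+.5)/4-.5+260,(y+.5)/4-.5+205)
b=np.array([onz(t,T(*p),.014) for p in((86,184),(561,108),(601,341),(122,417))])
print(b.round(4).tolist(),[np.linalg.norm(b[i]-b[(i+1)%4]).round(4) for i in range(4)])
c=b.mean(0)[:2]; y=(b[0]+b[3]-b[1]-b[2])[:2]; yaw=np.arctan2(-y[0],y[1]); print("frame",c,yaw)
R=np.array([[np.cos(yaw),-np.sin(yaw)],[np.sin(yaw),np.cos(yaw)]])
bs=np.array([onz(s,S(*p),.014)[:2] for p in((54,314),(461,338))]); print("scene bolts in frame",(bs-c)@R)
print("top bolts in frame",((b[:,:2]-c)@R).round(4).tolist())
def tri(p,q):
    o1,d1=ray(t,p);o2,d2=ray(s,q)
    k=np.linalg.lstsq(np.c_[d1,-d2],o2-o1,rcond=None)[0]; a=o1+k[0]*d1;e=o2+k[1]*d2
    return (a+e)/2,np.linalg.norm(a-e)
for p,q in(((167,94),(374,188)),((465,47),(128,178))):
    X,e=tri(T(*p),S(*q)); f=(X[:2]-c)@R; print("bar",X.round(4),e.round(4),f.round(4),"rad",np.hypot(f[0],X[2]-.13),"ang",np.arctan2(X[2]-.13,f[0]))
k=np.array([onz(t,T(*p),.221)[:2] for p in((47,183),(83,298))]); d=(k[0]-k[1])@R
print("knob",k.mean(0),(k.mean(0)-c)@R,np.linalg.norm(d),"bar dir frame ang from x",np.arctan2(d[1],d[0]), 'expected',c+R@[.025,.13])
```

```text
[[0.5869, 0.1662, 0.014], [0.623, -0.1064, 0.014], [0.4894, -0.1243, 0.014], [0.4543, 0.1483, 0.014]] [np.float64(0.2749), np.float64(0.1348), np.float64(0.2748), np.float64(0.1338)]
frame [0.53840511 0.02093282] 0.12978591991146385
scene bolts in frame [[ 0.06777005 -0.13930989]
 [ 0.06717999  0.1352867 ]]
top bolts in frame [[0.0669, 0.1377], [0.0674, -0.1372], [-0.0674, -0.1377], [-0.0669, 0.1371]]
bar [0.6192 0.107  0.1725] 0.0006 [0.0912 0.0748] rad 0.10065959471269124 ang 0.4360941748677541
bar [ 0.6392 -0.0431  0.1699] 0.0008 [ 0.0917 -0.0766] rad 0.09995857408753916 ang 0.410422818734894
knob [0.54547526 0.15262285] [0.02405426 0.12966743] 0.057158075072972936 bar dir frame ang from x 0.1547799876133695 expected [0.54637    0.15307502]
```

{"api": "play_rows", "payload": {"steps": [[[0,0,-4],[0,0,7]],[[0,0,-8],[0,0,14]],[[-3.5,-1.6,-10],[0,0,21]],[[-7,-3.2,-10],[0,0,28]],[[-10.5,-4.8,-10],[0,0,35]],[[-14,-6.4,-10],[0,0,42]],[[-17.5,-8,-10],[0,0,49]],[[-21,-9.6,-10],[0,0,56]],[[-24.5,-11.2,-10],[0,0,63]],[[-28,-12.8,-10],[0,0,70]]], "hand": 0.2, "grip_force": 50}}

```text
t: 0.93
tool_pos: [0.4153, 0.2894, 0.3185]
tool_rot: [[0.03, 1.0, -0.0], [1.0, -0.03, -0.0], [-0.0, -0.0, -1.0]]
wrist_force: [0.6, 0.6, -1.0]
finger_gap: 0.0558
finger_force: 0.0
```

```bash
cat >> h.py <<'E'
def goal(p,ang,dz=0):
    """shift cm & turn deg (tool axes now) to TCP p, tool down with tool y at world angle ang"""
    from bench import sensors
    from scipy.spatial.transform import Rotation as Ro
    st=sensors.get_state(); R=st["tool_rot"]
    y=np.array([np.cos(ang),np.sin(ang),0]); z=np.array([0,0,-1.]); G=np.c_[np.cross(y,z),y,z]
    print("t",round(st["t"],2),"pos",st["tool_pos"].round(4),"F",st["wrist_force"].round(1),"M",st["ft_torque"].round(2),"q",st["joints"].round(2),"gap",round(st["finger_gap"],4))
    print("shift",(R.T@(np.array(p)-st["tool_pos"])*100).round(2),"turn",np.degrees(Ro.from_matrix(R.T@G).as_rotvec()).round(2))
E
python3 -c "
from h import *
goal((.546,.153,.31),-1.286)"
```

```text
t 0.93 pos [0.4153 0.2894 0.3185] F [ 0.6  0.6 -1. ] M [-0.02  0.09 -0.03] q [ 0.52  0.18  1.63 -0.    1.34  0.55] gap 0.0558
shift [-13.24  13.47   0.85] turn [-1.000e-02  2.000e-02  7.198e+01]
```

{"api": "play_rows", "payload": {"steps": [[[-1.5,1.5,0],[0,0,7]],[[-3,3,0],[0,0,14]],[[-4.5,4.5,0],[0,0,21]],[[-6,6,0],[0,0,28]],[[-7.5,7.5,0],[0,0,35]],[[-9,9,0],[0,0,42]],[[-10.5,10.5,0],[0,0,49]],[[-12,12,0],[0,0,56]],[[-13.3,13.5,0],[0,0,63]],[[-13.3,13.5,0],[0,0,70]]]}}

```text
t: 1.77
tool_pos: [0.5479, 0.1527, 0.3179]
tool_rot: [[0.95, 0.312, -0.001], [0.312, -0.95, -0.001], [-0.001, 0.001, -1.0]]
wrist_force: [0.8, 0.1, 0.2]
finger_gap: 0.0556
finger_force: 0.0
```

```bash
python3 -c "
from h import *
goal((.546,.153,.196),-1.286)"
```

```text
t 1.77 pos [0.5479 0.1527 0.3179] F [0.8 0.1 0.2] M [-0.05  0.15 -0.02] q [ 0.19  0.31  1.47 -0.    1.37  1.44] gap 0.0556
shift [-0.16 -0.1  12.19] turn [0.03 0.04 1.85]
```

{"api": "play_rows", "payload": {"steps": [[[-0.1,-0.1,2.5],[0,0,2]],[[-0.1,-0.1,5],[0,0,2]],[[-0.1,-0.1,7.5],[0,0,2]],[[-0.1,-0.1,9],[0,0,2]],[[-0.1,-0.1,10],[0,0,2]],[[-0.1,-0.1,10.8],[0,0,2]],[[-0.1,-0.1,11.4],[0,0,2]],[[-0.1,-0.1,11.9],[0,0,2]],[[-0.1,-0.1,11.9],[0,0,2]],[[-0.1,-0.1,11.9],[0,0,2]]]}}

```text
t: 2.6
tool_pos: [0.5452, 0.1555, 0.2001]
tool_rot: [[0.958, 0.286, 0.001], [0.286, -0.958, 0.0], [0.001, 0.0, -1.0]]
wrist_force: [-0.1, 0.0, 0.5]
finger_gap: 0.0557
finger_force: 0.0
```

{"api": "play_rows", "payload": {"steps": [[[0,0,0],[0,0,0]],[[0,0,0],[0,0,0]],[[0,0,0],[0,0,0]],[[0,0,0],[0,0,0]],[[0,0,0],[0,0,0]],[[0,0,0],[0,0,0]],[[0,0,0],[0,0,0]],[[0,0,0],[0,0,0]],[[0,0,0],[0,0,0]],[[0,0,0],[0,0,0]]], "hand": -1, "grip_force": 50}}

```text
t: 3.43
tool_pos: [0.546, 0.1524, 0.1998]
tool_rot: [[0.958, 0.286, 0.002], [0.286, -0.958, -0.005], [0.0, 0.005, -1.0]]
wrist_force: [5.0, -17.7, -0.9]
finger_gap: 0.0158
finger_force: 50.0
```

```bash
python3 -c "
from h import *
goal((.546,.153,.199),.13)"
```

```text
t 3.43 pos [0.546  0.1524 0.1998] F [  5.  -17.7  -0.9] M [-3.19 -0.64 -0.09] q [ 0.19  0.4   1.63 -0.01  1.11  1.48] gap 0.0158
shift [ 0.02 -0.05  0.08] turn [  0.26   0.22 -80.83]
```

{"api": "play_rows", "payload": {"steps": [[[0,0.15,0],[0,0,0]],[[0,0.3,0],[0,0,-6]],[[0,0.3,0],[0,0,-12]],[[0,0.3,0],[0,0,-18]],[[0,0.3,0],[0,0,-24]],[[0,0.3,0],[0,0,-30]],[[0,0.3,0],[0,0,-36]],[[0,0.3,0],[0,0,-42]],[[0,0.3,0],[0,0,-48]],[[0,0.3,0],[0,0,-54]]]}}

```text
t: 4.27
tool_pos: [0.5471, 0.1512, 0.1998]
tool_rot: [[0.327, 0.945, 0.003], [0.945, -0.327, -0.002], [-0.001, 0.003, -1.0]]
wrist_force: [7.9, -8.8, -3.2]
finger_gap: 0.0159
finger_force: 50.0
```

```bash
python3 -c "
from h import *
goal((.546,.153,.199),.13)"
```

```text
t 4.27 pos [0.5471 0.1512 0.1998] F [ 7.9 -8.8 -3.2] M [-1.75 -1.26 -0.18] q [ 0.19  0.4   1.63 -0.    1.11  0.52] gap 0.0159
shift [ 0.14 -0.16  0.08] turn [  0.18   0.12 -26.53]
```

{"api": "play_rows", "payload": {"steps": [[[-0.05,0.1,0],[0,0,-6]],[[-0.1,0.15,0],[0,0,-12]],[[-0.1,0.15,0],[0,0,-18]],[[-0.1,0.15,0],[0,0,-24]],[[-0.1,0.15,0],[0,0,-27]],[[-0.1,0.15,0],[0,0,-30]],[[-0.1,0.15,0],[0,0,-32]],[[-0.1,0.15,0],[0,0,-33]],[[-0.1,0.15,0],[0,0,-33]],[[-0.1,0.15,0],[0,0,-33]]]}}

```text
t: 5.1
tool_pos: [0.548, 0.1506, 0.1998]
tool_rot: [[-0.234, 0.972, 0.002], [0.972, 0.234, -0.0], [-0.001, 0.002, -1.0]]
wrist_force: [5.3, -3.6, -2.3]
finger_gap: 0.0161
finger_force: 52.2
```

```bash
python3 -c "
from h import *
goal((.546,.153,.199),.13)"
```

```text
t 5.1 pos [0.548  0.1506 0.1998] F [ 5.3 -3.6 -2.3] M [-0.68 -0.98 -1.02] q [ 0.19  0.4   1.63 -0.    1.11 -0.05] gap 0.0161
shift [ 0.28 -0.14  0.08] turn [0.14 0.04 6.09]
```

{"api": "play_rows", "payload": {"steps": [[[0,0,0],[0,0,4]],[[0,0,0],[0,0,5]],[[0,0,0],[0,0,5]],[[0,0,0],[0,0,5]],[[0,0,0],[0,0,5]],[[0,0,-2],[0,0,5]],[[0,0,-5],[0,0,5]],[[0,0,-8],[0,0,5]],[[0,0,-10],[0,0,5]],[[0,0,-10],[0,0,5]]], "hand": 0}}

```text
t: 5.93
tool_pos: [0.5483, 0.1516, 0.3042]
tool_rot: [[-0.151, 0.988, 0.007], [0.988, 0.151, 0.001], [0.0, 0.007, -1.0]]
wrist_force: [-0.2, 0.4, 1.0]
finger_gap: 0.0464
finger_force: 0.0
```

```bash
python3 -c "
from h import *
goal((.629,.032,.152),.13)
t=shoot('top','t1');crop(t,'t1',220,195,400,325,4)"
```

```text
t 5.93 pos [0.5483 0.1516 0.3042] F [-0.2  0.4  1. ] M [-0.08  0.07 -0.04] q [0.19 0.31 1.49 0.   1.33 0.04] gap 0.0464
shift [-13.04   6.06  15.25] turn [ 0.4  -0.02  1.26]
```

View pics/t1.png

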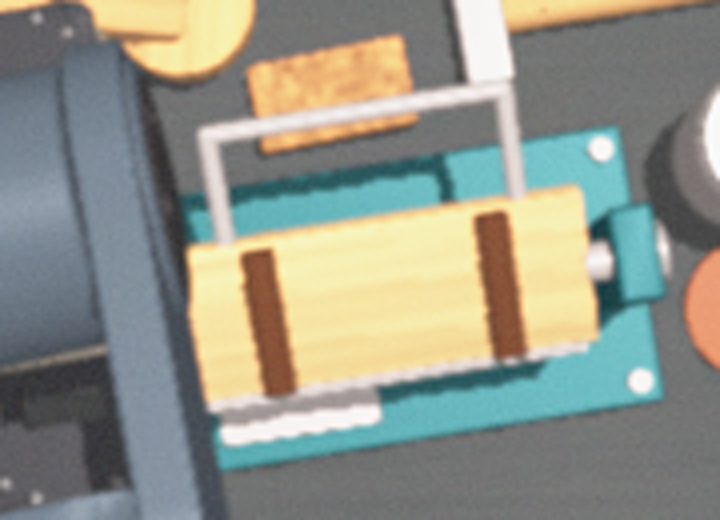

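The board has not moved: its bar still runs from (205,132) to (510,88) in the crop, and the arm hides the knob. Next I'll move above the bar.

{"api": "play_rows", "payload": {"steps": [[[-2,1,0],[0,0,1]],[[-5,2.4,0],[0,0,1]],[[-8,3.8,0],[0,0,1]],[[-11,5,0],[0,0,1]],[[-13,6,0],[0,0,1]],[[-13,6,3],[0,0,1]],[[-13,6,6],[0,0,1]],[[-13,6,8],[0,0,1]],[[-13,6,9],[0,0,1]],[[-13,6,9],[0,0,1]]]}}

```text
t: 6.82
tool_pos: [0.6244, 0.0317, 0.2064]
tool_rot: [[-0.133, 0.991, -0.005], [0.991, 0.133, 0.0], [0.001, -0.005, -1.0]]
wrist_force: [0.0, 0.5, -0.1]
finger_gap: 0.0465
finger_force: 0.0
```

```bash
python3 -c "
from h import *
goal((.629,.032,.152),.13)"
```

```text
t 6.82 pos [0.6244 0.0317 0.2064] F [ 0.   0.5 -0.1] M [-0.11  0.03 -0.02] q [-0.02  0.5   1.45 -0.    1.19 -0.16] gap 0.0465
shift [-0.04  0.49  5.44] turn [-0.3  -0.05  0.22]
```

{"api": "play_rows", "payload": {"steps": [[[0,0.2,1],[0,0,0]],[[0,0.2,2],[0,0,0]],[[0,0.2,3],[0,0,0]],[[0,0.2,4],[0,0,0]],[[0,0.2,4.6],[0,0,0]],[[0,0.2,5],[0,0,0]],[[0,0.2,5.3],[0,0,0]],[[0,0.2,5.4],[0,0,0]],[[0,0.2,5.4],[0,0,0]],[[0,0.2,5.4],[0,0,0]]]}}

```text
t: 7.65
tool_pos: [0.6279, 0.0319, 0.156]
tool_rot: [[-0.133, 0.991, 0.001], [0.991, 0.133, -0.0], [-0.0, 0.001, -1.0]]
wrist_force: [-0.7, -0.4, 0.5]
finger_gap: 0.0465
finger_force: 0.0
```

{"api": "play_rows", "payload": {"steps": [[[0,0,0],[0,0,0]],[[0,0,0],[0,0,0]],[[0,0,0],[0,0,0]],[[0,0,0],[0,0,0]],[[0,0,0],[0,0,0]],[[0,0,0],[0,0,0]],[[0,0,0],[0,0,0]],[[0,0,0],[0,0,0]],[[0,0,0],[0,0,0]],[[0,0,0],[0,0,0]]], "hand": -1, "grip_force": 30}}

```text
t: 8.48
tool_pos: [0.6297, 0.0322, 0.1568]
tool_rot: [[-0.133, 0.991, 0.005], [0.991, 0.133, 0.0], [-0.0, 0.005, -1.0]]
wrist_force: [8.2, 2.0, 1.8]
finger_gap: 0.0086
finger_force: 30.0
```

Run:
```python
from h import *
goal((.629,.032,.152),.13)
from bench import sensors
p=sensors.get_state()["tool_pos"]; c=np.array([.5384,.0209]); y=.13
f=(p[:2]-c)@np.array([[np.cos(y),-np.sin(y)],[np.sin(y),np.cos(y)]]); r=np.array([f[0],p[2]+.019-.13]); print(f,np.hypot(*r),np.arctan2(r[1],r[0]))
```

```text
t 8.48 pos [0.6297 0.0322 0.1568] F [8.2 2.  1.8] M [ 0.23 -1.34  0.04] q [-0.02  0.56  1.49  0.    1.09 -0.16] gap 0.0086
shift [-0.01 -0.08  0.48] turn [0.31 0.02 0.19]
[ 0.09200857 -0.00065156] 0.10275794799256441 0.4614871729208651
```

{"api": "play_rows", "payload": {"steps": [[[0,-0.3,-0.8],[0,0,0]],[[0,-0.8,-1.55],[0,0,0]],[[0,-1.35,-2.3],[0,0,0]],[[0,-1.95,-2.95],[0,0,0]],[[0,-2.6,-3.55],[0,0,0]],[[0,-3.3,-4.1],[0,0,0]],[[0,-4.1,-4.6],[0,0,0]],[[0,-4.9,-5],[0,0,0]],[[0,-5.7,-5.3],[0,0,0]],[[0,-6.6,-5.6],[0,0,0]]]}}

```text
t: 9.32
tool_pos: [0.5642, 0.0236, 0.2137]
tool_rot: [[-0.133, 0.991, 0.007], [0.991, 0.133, 0.001], [-0.0, 0.007, -1.0]]
wrist_force: [4.6, 3.2, 3.9]
finger_gap: 0.009
finger_force: 30.0
```

```bash
cat >> h.py <<'E'
def arc():
    from bench import sensors
    st=sensors.get_state();p=st["tool_pos"]; c=np.array([.5384,.0209]); y=.13
    f=(p[:2]-c)@np.array([[np.cos(y),-np.sin(y)],[np.sin(y),np.cos(y)]]); r=np.array([f[0],p[2]+.015-.13]); print(st["t"],f,"r",np.hypot(*r),"th",np.arctan2(r[1],r[0]),"gap",st["finger_gap"],st["wrist_force"].round(1),st["ft_torque"].round(2))
E
python3 -c "
from h import *
arc();t=shoot('scene','s2');crop(t,'s2',250,170,410,300,4)"
```

```text
9.3167 [ 0.02597583 -0.00067399] r 0.10204869822355526 th 1.3134206969290156 gap 0.008953344682460163 [4.6 3.2 3.9] [ 0.47 -0.81 -0.08]
```

View pics/s2.png

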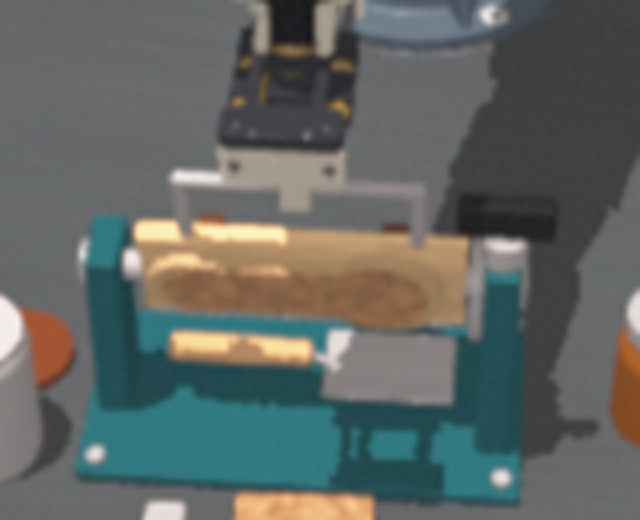

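The board is nearly vertical, with the bar from (180,180) to (420,190) in the crop, the gripper holding it at (295,185), and the knob along the axis. I'll continue the arc.

{"api": "play_rows", "payload": {"steps": [[[0,-0.9,-0.2],[0,0,0]],[[0,-1.8,-0.3],[0,0,0]],[[0,-2.7,-0.3],[0,0,0]],[[0,-3.55,-0.25],[0,0,0]],[[0,-4.45,-0.1],[0,0,0]],[[0,-5.35,0.15],[0,0,0]],[[0,-6.2,0.45],[0,0,0]],[[0,-7,0.8],[0,0,0]],[[0,-7.8,1.25],[0,0,0]],[[0,-8.5,1.75],[0,0,0]]]}}

```text
t: 10.2
tool_pos: [0.4778, 0.0121, 0.1941]
tool_rot: [[-0.133, 0.991, 0.001], [0.991, 0.133, 0.0], [0.0, 0.001, -1.0]]
wrist_force: [4.1, 5.0, -0.6]
finger_gap: 0.0091
finger_force: 30.0
```

{"api": "play_rows", "payload": {"steps": [[[0,-0.7,0.6],[0,0,0]],[[0,-1.35,1.25],[0,0,0]],[[0,-1.9,1.95],[0,0,0]],[[0,-2.45,2.7],[0,0,0]],[[0,-2.9,3.5],[0,0,0]],[[0,-3.25,4.35],[0,0,0]],[[0,-3.55,5.2],[0,0,0]],[[0,-3.75,6.1],[0,0,0]],[[0,-3.85,7],[0,0,0]],[[0,-3.9,7.9],[0,0,0]]]}}

```text
t: 11.03
tool_pos: [0.4409, 0.0069, 0.1153]
tool_rot: [[-0.133, 0.991, 0.004], [0.991, 0.133, 0.0], [-0.0, 0.004, -1.0]]
wrist_force: [10.0, 6.2, 4.3]
finger_gap: 0.0089
finger_force: 30.0
```

{"api": "play_rows", "payload": {"steps": [[[0,0,0],[0,0,0]],[[0,0,0],[0,0,0]],[[0,0,0],[0,0,0]],[[0,0,0],[0,0,0]],[[0,0,0],[0,0,0]],[[0,0,0],[0,0,0]],[[0,0,0],[0,0,0]],[[0,0,0],[0,0,0]],[[0,0,0],[0,0,0]],[[0,0,0],[0,0,0]]]}}

```text
t: 11.87
tool_pos: [0.4409, 0.0069, 0.1155]
tool_rot: [[-0.133, 0.991, 0.004], [0.991, 0.133, 0.0], [-0.0, 0.004, -1.0]]
wrist_force: [8.1, 7.5, -0.8]
finger_gap: 0.0091
finger_force: 30.0
```

```bash
python3 -c "
from h import *
arc();t=shoot('scene','s3');crop(t,'s3',250,170,410,300,5)"
```

```text
11.8667 [-0.09849714 -0.00125989] r 0.09849823970247283 th 3.1368612619358687 gap 0.00913561009357869 [ 8.1  7.5 -0.8] [ 1.1  -1.58 -0.01]
```

View pics/s3.png

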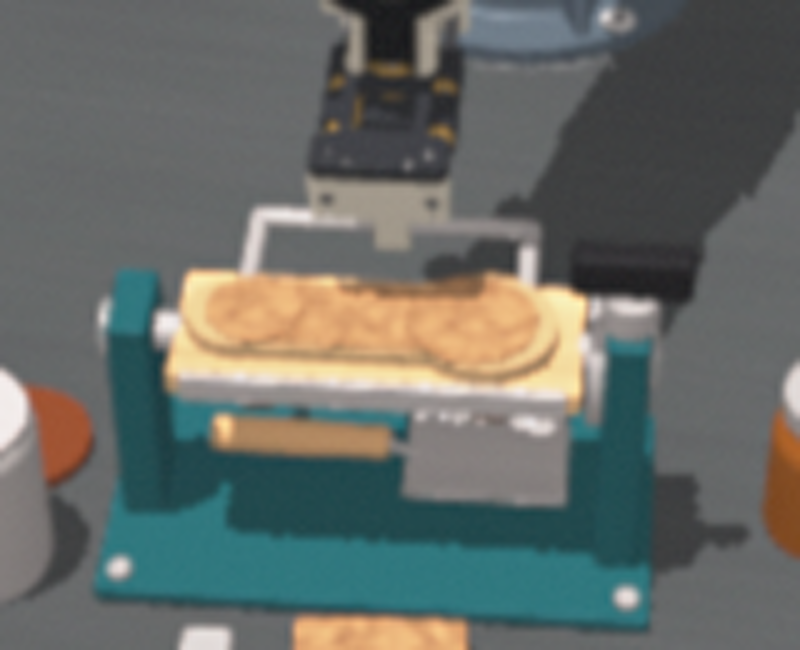

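The cork side is up and the board is about level, with the bar corners at (258,215) and (533,232) in the crop. I'll release, rise and measure the level.

{"api": "play_rows", "payload": {"steps": [[[0,0,0],[0,0,0]],[[0,0,0],[0,0,0]],[[0,0,0],[0,0,0]],[[0,0,0],[0,0,0]],[[0,0,-1],[0,0,0]],[[0,0,-4],[0,0,0]],[[0,0,-8],[0,0,0]],[[0,0,-12],[0,0,0]],[[0,0,-16],[0,0,0]],[[0,0,-19],[0,0,0]]], "hand": 0}}

```text
t: 12.75
tool_pos: [0.4393, 0.0066, 0.3082]
tool_rot: [[-0.133, 0.991, 0.002], [0.991, 0.133, -0.0], [-0.001, 0.002, -1.0]]
wrist_force: [-0.2, -1.4, 0.4]
finger_gap: 0.0467
finger_force: 0.0
```

{"api": "play_rows", "payload": {"steps": [[[2,1.5,0],[0,0,0]],[[5,3,0],[0,0,0]],[[8,5,0],[0,0,0]],[[11,7.5,0],[0,0,0]],[[13,10,0],[0,0,0]],[[13,12.3,0],[0,0,0]],[[13,12.3,0],[0,0,0]],[[13,12.3,0],[0,0,0]],[[13,12.3,0],[0,0,0]],[[13,12.3,0],[0,0,0]]]}}

```text
t: 13.58
tool_pos: [0.5433, 0.1513, 0.3052]
tool_rot: [[-0.132, 0.991, -0.0], [0.991, 0.132, -0.0], [-0.0, -0.0, -1.0]]
wrist_force: [-0.1, -0.7, 0.0]
finger_gap: 0.0466
finger_force: 0.0
```

```bash
python3 -c "
from h import *
goal((.5462,.1525,.199),.13)
s=shoot('scene','s4');t=shoot('top','t4')
a=cv2.resize(t['pixels'][220:320,230:400,::-1],None,fx=4,fy=4,interpolation=cv2.INTER_CUBIC)
b=cv2.resize(s['pixels'][200:300,260:430,::-1],None,fx=4,fy=4,interpolation=cv2.INTER_CUBIC)
b=b[:200]
cv2.imwrite('pics/st4.png',np.r_[a,b])"
```

```text
t 13.58 pos [0.5433 0.1513 0.3052] F [-0.1 -0.7  0. ] M [ 0.    0.05 -0.09] q [ 0.19  0.3   1.5  -0.    1.34  0.06] gap 0.0466
shift [ 0.08  0.3  10.62] turn [-0.02  0.01  0.16]
```

View pics/st4.png

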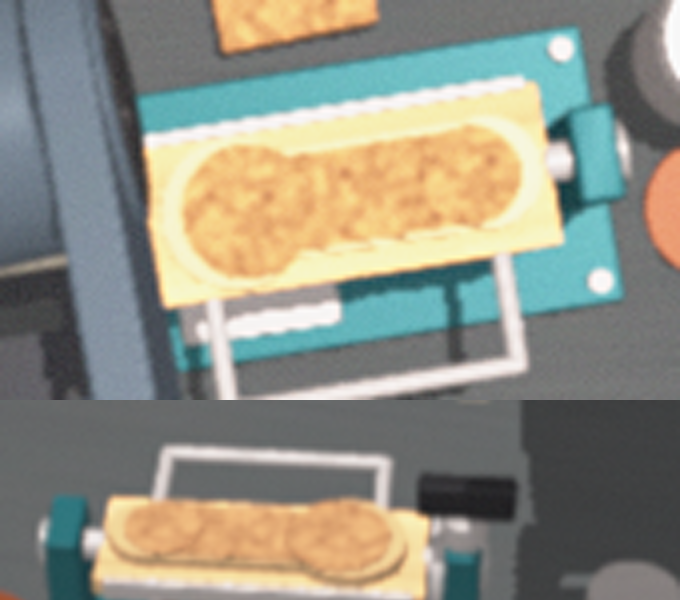

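Top crop: the bar's right corner is at (518,365), the board is cork up, and the knob lies along the axis. Scene crop: the bar runs from (170,452) to (388,462). Now I'll measure the level precisely.

```bash
cat > lvl.py <<'E'
from h import *
import sys
from scipy.optimize import brentq
c=np.array([.5384,.0209]);y=.13
R=np.array([[np.cos(y),-np.sin(y)],[np.sin(y),np.cos(y)]])
W=lambda x,yy,z: np.r_[c+R@[x,yy],z]
def cen(s,yy,th):
    "bar centroid across the image column near predicted point"
    p=proj(s,W(.1*np.cos(th),yy,.13+.1*np.sin(th))); u=int(round(p[0])); v=int(round(p[1]))
    g=s["pixels"][v-6:v+7,u-1:u+2].astype(float).sum(2).mean(1); w=np.clip(g-np.median(g)-60,0,None)
    return p,(u,(w*np.arange(v-6,v+7)).sum()/w.sum())
def ang(s,yy,th0):
    p,q=cen(s,yy,th0)
    f=lambda th: np.interp(0,[0],[proj(s,W(.1*np.cos(th),yy,.13+.1*np.sin(th)))[1]-q[1]])
    # column shift is allowed for by the bar's slope being the same in q and prediction
    a=proj(s,W(.1*np.cos(th0),yy+.01,.13+.1*np.sin(th0)));sl=(a[1]-p[1])/(a[0]-p[0])
    f=lambda th:(lambda P:P[1]+sl*(q[0]-P[0])-q[1])(proj(s,W(.1*np.cos(th),yy,.13+.1*np.sin(th))))
    return brentq(f,th0-.3,th0+.3)
for f,th,ys in((sys.argv[1],3.14,(-.05,-.03,-.01,.01,.03,.05)),("scene0",.42,(-.05,-.03,-.01,.01,.03))):
    s=load(f); print(f,[round(ang(s,v,th),3) for v in ys])
E
python3 lvl.py s4
python3 - <<'E'
from lvl import *
t=load('t4');s=load('s4')
o1,d1=ray(t,((518.5)/4-.5+230,365.5/4-.5+220));o2,d2=ray(s,(170.5/4-.5+260,52.5/4-.5+200))
k=np.linalg.lstsq(np.c_[d1,-d2],o2-o1,rcond=None)[0];X=(o1+k[0]*d1+o2+k[1]*d2)/2;f=(X[:2]-c)@R
print(X,f,np.pi-np.arctan2(X[2]-.13,-f[0]))
E
```

```text
s4 [3.171, 3.174, 3.171, 3.17, 3.174, 3.169]
scene0 [0.461, 0.453, 0.456, 0.452, 0.434]Traceback (most recent call last):
  File "<stdin>", line 1, in <module>
  File "lvl.py", line 19, in <module>
    for f,th,ys in((sys.argv[1],3.14,(-.05,-.03,-.01,.01,.03,.05)),("scene0",.42,(-.05,-.03,-.01,.01,.03))):
                    ~~~~~~~~^^^
IndexError: list index out of range
```

```bash
sed -i 's/^for f,th/if __name__=="__main__":\n  for f,th/; s/^    s=load(f); print/      s=load(f); print/' lvl.py
python3 - <<'E'
from lvl import *
for n in("scene0","s4"):
    s=load(n)
    for yy in(-.117,-.113,-.110,-.147):
        p=proj(s,W(0,yy,.13)); u=int(round(p[0]));v=int(round(p[1]))
        print(n,yy,p.round(2),s["pixels"][v-7:v+8,u].mean(1).round(0).astype(int).tolist())
s=load("s4")
print("bolt",proj(s,W(.067,.137,.014)),proj(s,W(.067,-.137,.014)))
# circle fit of TCP
from scipy.optimize import least_squares
P=np.array([[.0920,.1568],[.0260,.2137],[-.0985,.1155]]); q=(np.array([.4778,.0121])-c)@R
P=np.r_[P,[[q[0],.1941]]]
r=least_squares(lambda d:np.hypot(P[:,0]+d[0],P[:,1]+d[1]-.13)-.1,[0,.015]);print(r.x,r.fun, np.arctan2(P[:,1]+r.x[1]-.13,P[:,0]+r.x[0]))
E
```

```text
scene0 -0.117 [282.12 235.13] [84, 78, 81, 109, 168, 219, 229, 227, 205, 176, 157, 141, 123, 116, 104]
scene0 -0.113 [283.62 235.21] [104, 104, 104, 123, 171, 222, 233, 228, 212, 205, 205, 208, 203, 200, 193]
scene0 -0.11 [284.74 235.26] [105, 103, 104, 118, 162, 208, 220, 215, 209, 206, 207, 208, 202, 197, 194]
scene0 -0.147 [270.93 234.53] [107, 131, 158, 169, 166, 169, 155, 126, 105, 99, 97, 96, 91, 88, 88]
s4 -0.117 [282.12 235.13] [84, 80, 81, 110, 171, 222, 232, 229, 207, 175, 143, 110, 73, 62, 74]
s4 -0.113 [283.62 235.21] [103, 103, 103, 120, 172, 224, 235, 231, 213, 194, 183, 178, 178, 192, 201]
s4 -0.11 [284.74 235.26] [109, 115, 124, 138, 174, 213, 224, 226, 217, 212, 208, 204, 200, 206, 210]
s4 -0.147 [270.93 234.53] [109, 131, 158, 168, 167, 170, 155, 127, 105, 99, 97, 97, 92, 89, 87]
bolt [375.51504245 289.10258894] [274.00530287 282.97156545]
[-0.00122006  0.01366335] [-0.00061046  0.00046724 -0.00027643 -0.00026497] [ 0.41929734  1.3215775  -3.13320283  2.24740702]
```

Run:
```python
from lvl import *
s=load("s4"); im=s["pixels"].astype(float)
def pt(r,h,yy,th): # r along board towards bar, h above board face normal (cork side up at pi)
    return proj(s,W(r*np.cos(th)-h*np.sin(th)*-1*0+ (h*np.sin(th)),yy,.13+r*np.sin(th)-h*np.cos(th)))
for yy in(-.102,-.098,.094,.098):
    f,n=pt(.042,.007,yy,np.pi),pt(-.042,.007,yy,np.pi)
    v=np.arange(f[1]-7,n[1]+9); u=f[0]+(n[0]-f[0])*(v-f[1])/(n[1]-f[1])
    col=[cv2.remap(im[...,k].astype(np.float32),u.astype(np.float32)[None],v.astype(np.float32)[None],1)[0] for k in range(3)]
    print(yy,"far",f.round(2),"near",n.round(2)); print(v[0].round(2),(col[0]).round().astype(int).tolist(),(col[0]-col[2]).round().astype(int).tolist())
for th in(3.10,3.14,3.18): print(th,pt(.042,.007,-.1,th)[1],pt(-.042,.007,-.1,th)[1],pt(.1,0,0,th)[1])
for yy in(-.05,0,.05):
    p,q=cen(s,yy,np.pi);u,v=int(round(p[0])),int(round(p[1])); print("bar",p.round(2),v-6,s["pixels"][v-6:v+7,u].mean(1).round().astype(int).tolist())
```

```text
-0.102 far [289.76 222.96] near [285.3  244.42]
215.96 [104, 104, 103, 105, 104, 100, 99, 129, 222, 249, 248, 245, 244, 243, 242, 241, 241, 238, 230, 225, 227, 238, 245, 244, 241, 243, 244, 244, 237, 210, 176, 160, 126, 76, 44, 38, 37, 34] [-3, -3, -3, -3, -3, -4, -5, 21, 86, 76, 70, 76, 82, 84, 85, 85, 86, 88, 90, 89, 91, 90, 84, 85, 89, 86, 82, 74, 62, 53, 46, 42, 11, -35, -61, -59, -52, -51]
-0.098 far [291.23 223.04] near [286.83 244.5 ]
216.04 [104, 102, 103, 104, 102, 101, 98, 132, 224, 249, 246, 244, 241, 240, 240, 240, 241, 241, 241, 236, 220, 211, 228, 241, 241, 243, 244, 243, 234, 214, 165, 151, 141, 113, 70, 48, 46, 46] [-2, -3, -3, -2, -3, -4, -4, 24, 86, 77, 74, 83, 87, 87, 88, 89, 87, 86, 86, 89, 91, 90, 91, 88, 89, 86, 82, 71, 43, 23, 13, 15, 5, -19, -57, -76, -76, -75]
0.094 far [362.7 226.7] near [361.28 248.56]
219.7 [96, 95, 96, 96, 98, 96, 101, 143, 215, 246, 248, 247, 246, 246, 245, 244, 242, 241, 242, 242, 243, 243, 244, 243, 243, 245, 245, 244, 239, 226, 186, 155, 149, 149, 153, 158, 151, 139] [-2, -3, -4, -3, -2, -3, 1, 30, 73, 74, 65, 66, 70, 75, 78, 82, 85, 
[... 217 characters left out ...]
246, 246, 246, 245, 244, 243, 243, 245, 246, 246, 244, 226, 187, 166, 156, 129, 115, 118, 122, 123] [-1, -2, -2, -2, -1, -1, -1, 18, 60, 88, 74, 68, 71, 74, 76, 79, 79, 79, 78, 76, 78, 80, 83, 85, 85, 81, 80, 75, 70, 60, 46, 41, 32, 8, -4, -2, 1, 2]
3.1 222.59544439248955 245.01830970084416 211.7459636794794
3.14 222.9854680037969 244.4809960921203 212.83469123421864
3.18 223.39439311949258 243.9281793274967 213.95701168746913
bar [311.4  211.99] 206 [105, 105, 105, 104, 110, 150, 214, 230, 191, 132, 106, 103, 103]
bar [329.41 212.88] 207 [105, 105, 104, 103, 111, 155, 215, 225, 181, 126, 107, 104, 104]
bar [347.52 213.77] 208 [103, 104, 104, 104, 115, 166, 222, 222, 175, 124, 105, 106, 105]
```

The board's edges and bar agree with level to about 0.01 rad once the common pixel offset is removed. I'll tighten the knob now.

{"api": "play_rows", "payload": {"steps": [[[-0.1,0.4,2.5],[0,0,0]],[[-0.1,0.4,5],[0,0,0]],[[-0.1,0.4,7],[0,0,0]],[[-0.1,0.4,8.5],[0,0,0]],[[-0.1,0.4,9.6],[0,0,0]],[[-0.1,0.4,10.2],[0,0,0]],[[-0.1,0.4,10.6],[0,0,0]],[[-0.1,0.4,10.6],[0,0,0]],[[-0.1,0.4,10.6],[0,0,0]],[[-0.1,0.4,10.6],[0,0,0]]]}}

```text
t: 14.52
tool_pos: [0.5485, 0.1515, 0.2]
tool_rot: [[-0.133, 0.991, 0.001], [0.991, 0.133, 0.0], [0.0, 0.001, -1.0]]
wrist_force: [0.6, 0.4, -0.1]
finger_gap: 0.0467
finger_force: 0.0
```

{"api": "play_rows", "payload": {"steps": [[[0,0,0],[0,0,0]],[[0,0,0],[0,0,0]],[[0,0,0],[0,0,0]],[[0,0,0],[0,0,0]],[[0,0,0],[0,0,0]],[[0,0,0],[0,0,0]],[[0,0,0],[0,0,0]],[[0,0,0],[0,0,0]],[[0,0,0],[0,0,0]],[[0,0,0],[0,0,0]]], "hand": -1, "grip_force": 55}}

```text
t: 15.35
tool_pos: [0.548, 0.1514, 0.1992]
tool_rot: [[-0.133, 0.991, -0.0], [0.991, 0.133, -0.0], [-0.0, -0.0, -1.0]]
wrist_force: [-2.4, -0.1, 3.0]
finger_gap: 0.0156
finger_force: 55.0
```

```bash
python3 -c "
from h import *
goal((.548,.1505,.199),.13-1.5)"
```

```text
t 15.35 pos [0.548  0.1514 0.1992] F [-2.4 -0.1  3. ] M [-0.17  0.5  -0.08] q [0.19 0.4  1.62 0.   1.11 0.05] gap 0.0156
shift [-0.09 -0.02  0.02] turn [-1.000e-02  1.000e-02  8.613e+01]
```

{"api": "play_rows", "payload": {"steps": [[[0,0,0],[0,0,6]],[[0,0,0],[0,0,12]],[[0,0,0],[0,0,18]],[[0,0,0],[0,0,24]],[[0,0,0],[0,0,30]],[[0,0,0],[0,0,36]],[[0,0,0],[0,0,42]],[[0,0,0],[0,0,48]],[[0,0,0],[0,0,54]],[[0,0,0],[0,0,60]]]}}

```text
t: 16.18
tool_pos: [0.5469, 0.1518, 0.1992]
tool_rot: [[0.795, 0.607, -0.003], [0.607, -0.795, 0.0], [-0.002, -0.002, -1.0]]
wrist_force: [-10.0, 1.8, 6.5]
finger_gap: 0.0154
finger_force: 55.0
```

{"api": "play_rows", "payload": {"steps": [[[0,0,0],[0,0,5]],[[0,0,0],[0,0,10]],[[0,0,0],[0,0,15]],[[0,0,0],[0,0,20]],[[0,0,0],[0,0,24]],[[0,0,0],[0,0,27]],[[0,0,0],[0,0,29]],[[0,0,0],[0,0,31]],[[0,0,0],[0,0,32]],[[0,0,0],[0,0,32]]]}}

```text
t: 17.02
tool_pos: [0.547, 0.1523, 0.1992]
tool_rot: [[0.995, 0.099, -0.002], [0.099, -0.995, 0.001], [-0.002, -0.001, -1.0]]
wrist_force: [-8.8, 4.3, 7.0]
finger_gap: 0.0162
finger_force: 58.5
```

```bash
python3 -c "
from h import *
goal((.548,.1505,.199),.13-1.5)"
```

```text
t 17.02 pos [0.547  0.1523 0.1992] F [-8.8  4.3  7. ] M [0.97 1.69 1.24] q [0.19 0.4  1.62 0.   1.12 1.66] gap 0.0162
shift [0.08 0.19 0.02] turn [-0.06  0.13 -5.8 ]
```

{"api": "play_rows", "payload": {"steps": [[[0,0,0],[0,0,0]],[[0,0,0],[0,0,0]],[[0,0,0],[0,0,0]],[[0,0,0],[0,0,0]],[[0,0,0],[0,0,0]],[[0,0,-2],[0,0,0]],[[0,0,-5],[0,0,0]],[[0,0,-8],[0,0,0]],[[0,0,-11],[0,0,0]],[[0,0,-14],[0,0,0]]], "hand": 0.2}}

```text
t: 17.85
tool_pos: [0.548, 0.1513, 0.3406]
tool_rot: [[0.995, 0.098, 0.0], [0.098, -0.995, -0.0], [0.0, 0.0, -1.0]]
wrist_force: [-0.3, -0.5, 0.3]
finger_gap: 0.0559
finger_force: 0.0
```

{"api": "play_rows", "payload": {"steps": [[[-4,-2,0],[0,0,-5]],[[-7,-5,0],[0,0,-10]],[[-10,-8,0],[0,0,-15]],[[-13,-11,0],[0,0,-20]],[[-16,-14,0],[0,0,-25]],[[-19,-17,0],[0,0,-30]],[[-21,-20,0],[0,0,-35]],[[-21,-22,0],[0,0,-40]],[[-21,-22,0],[0,0,-45]],[[-21,-22,0],[0,0,-45]]]}}

```text
t: 18.68
tool_pos: [0.317, 0.3505, 0.3391]
tool_rot: [[0.63, 0.777, 0.0], [0.777, -0.63, -0.0], [-0.0, 0.0, -1.0]]
wrist_force: [0.4, 0.1, -0.4]
finger_gap: 0.0556
finger_force: 0.0
```

```bash
python3 - <<'E'
from h import *
s=shoot('scene','s5');t=shoot('top','t5')
a=cv2.resize(t['pixels'][170:320,180:420,::-1],None,fx=3,fy=3,interpolation=cv2.INTER_CUBIC)[:300]
b=cv2.resize(s['pixels'][200:300,190:430,::-1],None,fx=3,fy=3,interpolation=cv2.INTER_CUBIC)
a=cv2.resize(t['pixels'][215:315,180:420,::-1],None,fx=3,fy=3,interpolation=cv2.INTER_CUBIC)
cv2.imwrite('pics/st5.png',np.r_[a,b])
E
python3 lvl.py s5
```

```text
s5 [3.171, 3.174, 3.17, 3.17, 3.174, 3.169]
scene0 [0.461, 0.453, 0.456, 0.452, 0.434]
```

View pics/st5.png

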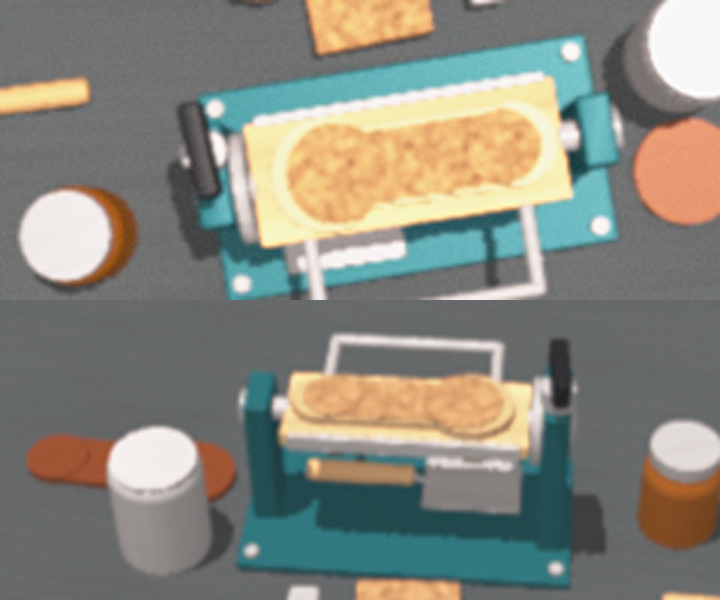

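The final picture shows the cork side up and the board level, with the same level reading as before clamping. The knob, from (192,105) to (207,193), is nearly across the axis at about 1.5 rad, its tight stop. The nearby tools and materials visible in the crop look unmoved.

```bash
python3 -c "
from bench import env
print(env.close_job())"
```

```text
the job is handed in; nothing more can be done
None
```

The job is handed in: the knob was loosened to its stop, the board was swung over so the cork side faces up (level to about 0.01 rad by camera), and the knob was tightened fully to its stop; the nearby items in the final view look unmoved, and no verdict was returned.

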